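# Gather the tube stoppers in one corner of their box

### The arm

A 6-joint arm with a two-finger parallel gripper is mounted at the origin on a cart in front of the work surface, level with it; the furniture and walls round the work are solid. World frame = base frame: x ahead of the robot, y to its left, z up, the work surface at z = 0. Lengths are in m, angles in degrees, forces in N, time in s.
With the tool pointing down it reaches from about 0.25 to 0.725 m from the base axis. Payload 9.7 kg.
Tool frame: the origin (TCP) lies between the finger pads; the fingertips stand 25 mm ahead of it and the grasp point (between the pads) lies 6 mm ahead of it; z points along the fingers, y is the line along which they close (so a half turn about z gives the same grasp; the last joint's range is limited). The gripper opens to 85 mm and grips with 20 to 120 N. Pads are 22 mm wide; open, the fingers measure 114 mm over their backs; the gripper's body (76 mm by 85 mm) begins 54 mm behind the grasp point. The pads swing forward as they close: fully open they stand 13 mm farther back than shut.
Start: joints at [68.927, 4.979, 10.078, 95.1, 0, 90], TCP at [0.198, 0.513, 0.256] pointing down, gripper open.
Joint ranges: [-179.16, 179.16], [-48.56, 103.87], [-65.8, 70.77], [-126.05, 130.52], [-82.76, 87.17], [-180, 180]. Speed limits (degrees/s): [127.2, 127.2, 147.25, 180, 180, 180].

### API

Orientations are given as [roll, pitch, yaw] about the fixed x, y, z axes, in that order (R = Rz(yaw) Ry(pitch) Rx(roll)).
In Python, from workcell import bot gives the robot as it stands. The module is installed in compiled form; this text tells all that it offers.
- The arm moves only by the shell command python3 -m pendant 'ROWS' [FORCE]. ROWS is a JSON object whose key "increments" holds a list of rows, 1 to 5 of them, each of 5 numbers: dx, dy, dz in m, then a turn about the tool's z in degrees, then the finger opening in m; each row is the pose to reach, as a shift and turn from the pose commanded when the command began, along the tool's axes at that moment; what a row does not reach only later rows make up. A row lasts 1/12 s, in which the tool goes at most 0.0417 m and 7.16 degrees, less where a joint would pass 70% of its speed; a pose out of reach is approached as far as the arm can. The fingers move at their own pace and stop on an object; FORCE is the grip in N (left out, the last holds). Time passes only in rows, so rows that do not move let the fingers close. It prints the time, the measured TCP pose, the force, the opening and the grip force at its end. Input that does not fit is refused with a message, and nothing moves.
- bot.get_obs(): the state, without advancing time (a new reading comes with each control period).
- bot.camera(name): name is "side" or "top"; returns the picture (420x560x3 uint8, blue, green, red); there is no depth.
- bot.camera_info(name): a dict with "mtx" (3x3 intrinsics, pixels), "k1" (the pictures are not rectified: a ray, as slopes to the right and down, at radius r is drawn at 1 + k1 r^2 times it, then the intrinsics apply), "extrinsics" (4x4, takes a point from camera to world coordinates). Camera axes: x right, y down, z forward; pixel columns grow to the right and rows downward; lengths in m; the calibration is good to about 2 mm. A picture is of the moment at which its call begins. camera_info takes no time and is no camera call.
- bot.job_done(): hands the job in; it is judged then, once.
The state is a dict: "time": time; "q": joint angles; "qd": joint speeds; "joint_efforts": joint torques, N m; "ee_pos": TCP position; "tcp_rot": TCP orientation; "wrist_force": force on the tool from outside, world axes, zero at the start; "torque": the same for the moment, N m; "opening": finger opening in m; "grasp_force": force on a finger pad.
Only numpy, scipy, OpenCV 4.12 (cv2) and the standard library are available. Lean on these libraries where they do the work, as an engineer would, in place of code of your own. Each camera call takes 0.05 s, during which the arm holds its last target. There are 200 camera calls.

### The job

I want to stopper the tubes in the wire rack. Open the lid of the grey stopper box and leave it resting back on its stop; then take the box by the thick grip block of its front wall, lift it clear of the bench and tilt it so that all four loose stoppers slide into the one back (hinge-side) corner next to the rack of tubes, where I can pick them out. Finish while still holding the box in the air, tilted and still, with the lid open, no stopper spilled, and leave everything else where it stands.

Things in the scene. Friction and masses are not known exactly. Their poses are not given: they have to be found in the camera images.
- parts_box: Loose open-topped grey plastic box, 120 (x) x 190 (y) x 56 (z) mm, walls and floor 3 mm, about 0.28 kg without lid; origin at the centre of its underside, x from its front wall (towards the robot) to its back (hinge) wall, y to the left, z up. The ribbed grip block, 70 mm wide (y), z 8 to 56 mm, is on the outside of the front wall. Start: no stopper within 25 mm of that wall.
- box_grip (a point): Middle of the top edge of the grip block, box frame (-63.3, 0, 56) mm; x across its thickness, z up, as the box. Wall and block together are 12.5 mm thick (box x -69.5 to -57 mm); pinch them from above, one finger inside the box, some 40 mm deep. The box hangs from this wall, so grip firmly (60 N or more).
- lid (a joint): Angle of the box's lid in rad: 0 closed, 1.9 (109 degrees) resting open on its stop. Clear plastic panel in a grey frame, 120 x 190 x 4 mm, 0.07 kg, hinged without latch or spring along the top of the back wall; below about 1.4 it falls shut, beyond about 1.65 it falls back on to its stop.
- lid_hinge (a point): Middle of the lid's hinge axis (box frame (63, 0, 56.5) mm); the axis is the box's y. The point turns with the lid.
- lid_knob (a point): Centre of the black ball knob on the lid: a smooth ball 24 mm across on a 10 mm stem, its centre 26 mm above the lid's top face, 104 mm from the hinge axis towards the front and 30 mm square to the lid from that axis. Pinched lightly (20 to 30 N) across the box's y, it turns between the fingers as the lid swings. Moves with the lid.
- corner_left (a point): Inside floor corner of the box at its back wall, left (+y of the box): box frame (57, 92, 3) mm.
- corner_right (a point): Inside floor corner of the box at its back wall, right (-y of the box): box frame (57, -92, 3) mm.
- under_left (a point): Outer bottom corner of the box, back left: box frame (60, 95, 0) mm.
- under_right (a point): Outer bottom corner of the box, back right: box frame (60, -95, 0) mm.
- stopper_1_mid (a point): Middle of the length of stopper 1: a white slippery plastic tube stopper, 30 mm long, flanged head 22 mm across and 8 mm thick, plug 16 tapering to 13 mm, 12 g, loose in the box (standing on its head at the start). It starts to slide on the box floor at about 10 to 15 degrees of tilt; along a wall it needs more (25 to 30 degrees in all).
- stopper_2_mid (a point): Middle of the length of stopper 2: a white slippery plastic tube stopper, 30 mm long, flanged head 22 mm across and 8 mm thick, plug 16 tapering to 13 mm, 12 g, loose in the box (lying on its side at the start). It starts to slide on the box floor at about 10 to 15 degrees of tilt; along a wall it needs more (25 to 30 degrees in all).
- stopper_3_mid (a point): Middle of the length of stopper 3: a white slippery plastic tube stopper, 30 mm long, flanged head 22 mm across and 8 mm thick, plug 16 tapering to 13 mm, 12 g, loose in the box (lying on its side at the start). It starts to slide on the box floor at about 10 to 15 degrees of tilt; along a wall it needs more (25 to 30 degrees in all).
- stopper_4_mid (a point): Middle of the length of stopper 4: a white slippery plastic tube stopper, 30 mm long, flanged head 22 mm across and 8 mm thick, plug 16 tapering to 13 mm, 12 g, loose in the box (standing on its head at the start). It starts to slide on the box floor at about 10 to 15 degrees of tilt; along a wall it needs more (25 to 30 degrees in all).
- stopper_1: Stopper 1 as a body; origin at the centre of its head's outer face, z along its length.
- stopper_2: Stopper 2 as a body; origin under its middle as it lies at the start.
- stopper_3: Stopper 3 as a body; origin under its middle as it lies at the start.
- stopper_4: Stopper 4 as a body; origin at the centre of its head's outer face, z along its length.
- tube_rack: Loose welded wire rack, 115 x 250 x 115 mm, with eight open test tubes with violet dye in it (tops at about 128 mm); origin at the centre of its underside, long side along its y. It stands to the left or to the right of the stopper box; the corner next to it is the one wanted.
- the_tip_box: Loose blue pipette tip box with clear lid, 91 x 120 x 72 mm, on the other side of the stopper box; bystander. Origin under its centre.
- crucible_tongs: Steel tongs, 29 x 240 x 7 mm, lying in front of the box; bystander. Origin under its middle.
- bench_timer: Small white timer, 62 x 66 x 18 mm, bystander. Origin under its middle.

How it is judged:
By the outcome, as a careful person would: the job done as asked, in the order asked, and still so for the second after the job is handed in, while the arm keeps its last pose, push and grip.
It also fails if it takes over 54 s, if anything falls off the work surface, if the arm or the gripper's body presses on something with over 40 N, if the wrist force passes 120 N, or if a joint passes its speed limit or range.

## Working session

There is one attempt and no reset: what is moved stays moved. The work goes in short steps, Python scripts to look and compute and a shell command to move; the robot and the scene stay as the last step left them, time stands still between calls to the robot, and variables do not carry over. Pictures are saved under pics/ and viewed, at most 10 in all, crops included, and the job is handed in when it is done.

```bash
mkdir -p pics; python3 - <<'E'
from workcell import bot
import cv2
for n in("top","side"):
    cv2.imwrite(f"pics/{n}0.png",bot.camera(n)); i=bot.camera_info(n); print(n,i)
o=bot.get_obs();print(o)
E
```

```text
top {'mtx': array([[399.5340635 ,   0.        , 274.175262  ],
       [  0.        , 399.5340635 , 206.16700675],
       [  0.        ,   0.        ,   1.        ]]), 'k1': -0.043968116156734405, 'extrinsics': array([[-0.00524099, -0.99765502,  0.06824216,  0.43773312],
       [-0.99998427,  0.00509238, -0.00235153,  0.31781289],
       [ 0.0019985 , -0.06825341, -0.99766602,  1.08047378],
       [ 0.        ,  0.        ,  0.        ,  1.        ]])}
side {'mtx': array([[407.61241512,   0.        , 282.20215317],
       [  0.        , 407.61241512, 211.88472407],
       [  0.        ,   0.        ,   1.        ]]), 'k1': -0.053419128448933456, 'extrinsics': array([[-0.96675383, -0.11817828,  0.22676183,  0.29315291],
       [-0.25565906,  0.4292039 , -0.86626927,  1.16907268],
       [ 0.00504715, -0.89544285, -0.44514786,  0.50973169],
       [ 0.        ,  0.        ,  0.        ,  1.        ]])}
{'time': 0.1, 'q': array([ 6.89288746e+01,  5.00890196e+00,  1.00386725e+01,  9.50988926e+01,
       -1.22078913e-04,  9.00003254e+01]), 'qd': array([ 0.05052056, -0.02191338,  0.12096351,  0.00769424, -0.04714391,
        0.02416456]), 'joint_efforts': array([ 1.39576423e-03, -5.21562052e+01,  4.65655088e+01,  1.60846504e-02,
        8.27142344e-05,  1.86234303e-05]), 'ee_pos': array([0.19767853, 0.51306406, 0.25564191]), 'tcp_rot': array([-1.79930878e+02,  1.22471438e-04,  1.58928549e+02]), 'wrist_force': array([0.33735105, 0.8222802 , 0.36113526]), 'torque': array([ 0.00892774, -0.0212647 , -0.03623869]), 'grasp_force': 0.0, 'opening': 0.08543127186570726}
```

View pics/top0.png

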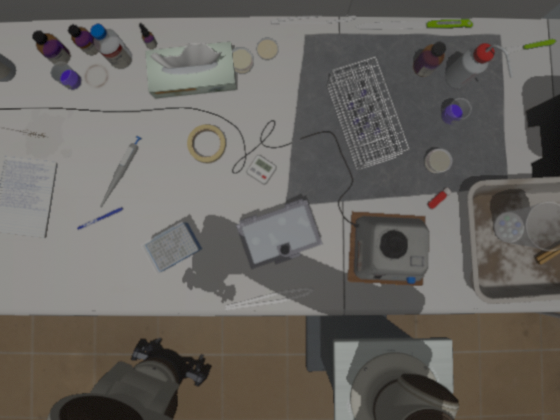

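View pics/side0.png

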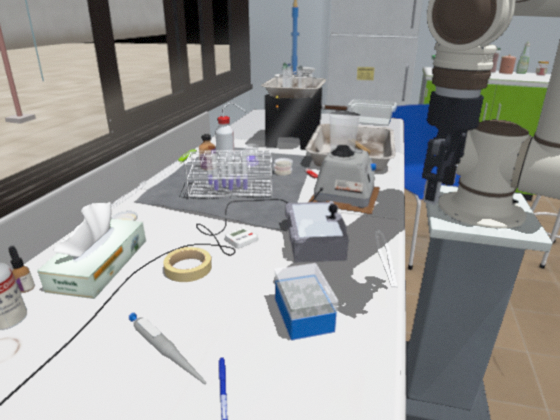

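```bash
python3 - <<'E'
import cv2,numpy as np
a=cv2.imread("pics/top0.png")[190:290,225:335];b=cv2.imread("pics/side0.png")[185:275,275:365]
a=cv2.resize(a,(440,400),interpolation=2);b=cv2.resize(b,(360,360),interpolation=2)
c=np.zeros((400,800,3),np.uint8);c[:,:440]=a;c[:360,440:]=b
cv2.imwrite("pics/z0.png",cv2.convertScaleAbs(c,alpha=1.4))
E
cat > h.py <<'E'
from workcell import bot
import numpy as np,cv2
from scipy.spatial.transform import Rotation as R
from scipy.optimize import least_squares
I={n:bot.camera_info(n) for n in("top","side")}
def proj(n,P):
    i=I[n];T=np.linalg.inv(i["extrinsics"]);p=np.atleast_2d(P)@T[:3,:3].T+T[:3,3]
    s=p[:,:2]/p[:,2:];s=s*(1+i["k1"]*(s**2).sum(1,keepdims=True))
    return s*[i["mtx"][0,0],i["mtx"][1,1]]+i["mtx"][:2,2]
def onz(n,uv,z):
    f=lambda q:(proj(n,[q[0],q[1],z])[0]-uv)
    return least_squares(f,[.4,.3]).x
def tool():
    o=bot.get_obs();return o["ee_pos"],R.from_euler("xyz",o["tcp_rot"],degrees=True),o
E
```

```text
(no output)
```

View pics/z0.png

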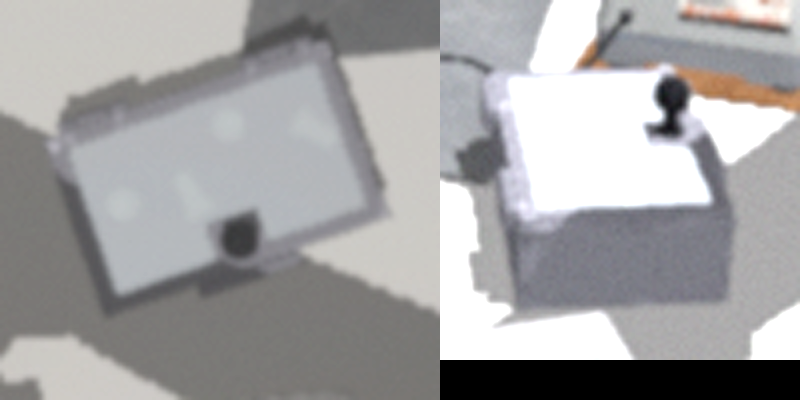

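```bash
python3 - <<'E'
from h import *
t=lambda u,v:(225+u/4,190+v/4)
s=lambda u,v:(275+(u-440)/4,185+v/4)
obs=[("top",(-.041,0,.0865),t(240,238)),("side",(-.041,0,.0865),s(672,93)),
("top",(.063,.095,.058),t(65,140)),("top",(.063,-.095,.058),t(322,50)),("top",(-.058,-.095,.058),t(385,213)),("top",(-.06,.095,0.0),t(108,312)),
("side",(-.06,.095,0),s(728,300)),("side",(.06,.095,0),s(518,305))]
def f(q):
    r=R.from_euler("z",q[2])
    return np.concatenate([(proj(n,r.apply(p)+[q[0],q[1],0])[0]-uv) for n,p,uv in obs])
r=least_squares(f,[.4,.3,.3],loss="soft_l1");q=r.x
print(q,np.degrees(q[2]));print(f(q).reshape(-1,2).round(1))
rr=R.from_euler("z",q[2])
for n,p in dict(knob=(-.041,0,.0865),grip=(-.0633,0,.056),hinge=(.063,0,.0565)).items(): print(n,(rr.apply(p)+[q[0],q[1],0]).round(4))
# tongs ends, tipbox, rack, timer
for n,uv,z in(("tongs",(228,307),0),("tongs",(310,292),0),("tip",(172,247),.07),("timer",(262,170),.018),("rackcorner",(362,168),.1)):print(n,onz("top",uv,z).round(3))
E
```

```text
[0.43483206 0.30374734 0.32982417] 18.897532665291664
[[-0.5  0.8]
 [ 0.7 -0.7]
 [-5.5 -1.5]
 [ 0.2 -3.3]
 [ 0.3  0.6]
 [ 0.6 -0.7]
 [ 0.2 -0.4]
 [ 0.4  0.3]]
knob [0.396  0.2905 0.0865]
grip [0.3749 0.2832 0.056 ]
hinge [0.4944 0.3242 0.0565]
tongs [0.242 0.44 ]
tongs [0.281 0.221]
tip [0.405 0.574]
timer [0.608 0.347]
rackcorner [0.599 0.097]
```

```bash
python3 -m pendant '{"increments": [[0,0.3,0,0,0.085],[0,0.3,0,0,0.085],[0,0.3,0,0,0.085],[0,0.3,0,0,0.085],[0,0.3,0,0,0.085]]}'; python3 -m pendant '{"increments": [[0,0.1,0,-30,0.085],[0,0.1,0,-30,0.085],[0,0.1,0,-30,0.085],[0,0.1,0,-30,0.085]]}'; python3 -c "
from h import *
print(tool()[2])"
```

```text
time: 0.52
ee_pos: [0.2665, 0.6916, 0.2558]
tcp_rot: [-179.9, -0.0, 158.9]
wrist_force: [-0.1, 1.3, 1.0]
opening: 0.0853
grasp_force: 0.0
time: 0.85
ee_pos: [0.2923, 0.7588, 0.2295]
tcp_rot: [178.5, 0.6, -178.2]
wrist_force: [-0.4, -0.3, -2.7]
opening: 0.0853
grasp_force: 0.0
{'time': 0.85, 'q': array([6.89095453e+01, 5.07500527e+01, 7.03247794e+01, 1.08003933e+02,
       6.41782528e-02, 6.70674618e+01]), 'qd': array([ -0.17162232,  -0.50993407,   1.597169  , -14.7547733 ,
         0.5748531 , -85.28645927]), 'joint_efforts': array([ 2.35863001e-02, -1.11940134e+02,  5.42769992e+01,  1.42847568e+00,
       -1.99318217e-02,  2.60836758e+00]), 'ee_pos': array([0.29232488, 0.75876291, 0.22948159]), 'tcp_rot': array([ 178.52830892,    0.55290319, -178.16413809]), 'wrist_force': array([-0.39365448, -0.31047275, -2.6832961 ]), 'torque': array([-0.09869583,  0.05354004, -0.02200228]), 'grasp_force': 0.0, 'opening': 0.0853205027899429}
```

```bash
for i in 1 2; do python3 -m pendant '{"increments": [[0,0.2,0,0,0.085],[0,0.2,0,0,0.085],[0,0.2,0,0,0.085],[0,0.2,0,0,0.085],[0,0.2,0,0,0.085]]}'; python3 -c "
from h import *
o=tool()[2];print(o['q'].round(1))"; done
```

```text
time: 1.27
ee_pos: [0.257, 0.8181, 0.1942]
tcp_rot: [175.4, 1.7, -178.5]
wrist_force: [-0.0, -0.6, -0.2]
opening: 0.0849
grasp_force: 0.0
[ 7.260e+01  5.350e+01  7.070e+01  1.022e+02 -1.000e-01  7.110e+01]
time: 1.68
ee_pos: [0.2265, 0.8656, 0.1565]
tcp_rot: [173.0, 2.4, -178.6]
wrist_force: [-0.2, -0.1, 0.5]
opening: 0.0848
grasp_force: 0.0
[75.4 56.3 70.7 97.  -0.4 73.9]
```

```bash
python3 -m pendant '{"increments": [[0,-0.04,0,0,0.085],[0,-0.08,0,0,0.085],[0,-0.12,0,0,0.085],[0,-0.16,0,0,0.085],[0,-0.16,0,0,0.085]]}'; python3 -c "
from h import *
o=tool()[2];print(o['q'].round(1))"
```

```text
time: 2.1
ee_pos: [0.2319, 0.7432, 0.1439]
tcp_rot: [172.9, 2.4, -178.6]
wrist_force: [0.5, 1.0, 1.0]
opening: 0.085
grasp_force: 0.0
[72.7 29.3 27.4 80.5 -0.  71.2]
```

```bash
python3 -m pendant '{"increments": [[0.012,-0.038,-0.01,0,0.085],[0.024,-0.076,-0.02,0,0.085],[0.036,-0.114,-0.03,0,0.085],[0.048,-0.152,-0.04,0,0.085],[0.06,-0.19,-0.05,0,0.085]]}';python3 -m pendant '{"increments": [[0.012,-0.038,-0.01,0,0.085],[0.024,-0.076,-0.02,0,0.085],[0.036,-0.114,-0.03,0,0.085],[0.048,-0.152,-0.04,0,0.085],[0.06,-0.19,-0.05,0,0.085]]}'; python3 -m pendant '{"increments": [[0.012,-0.038,-0.01,0,0.085],[0.024,-0.076,-0.02,0,0.085],[0.036,-0.114,-0.03,0,0.085],[0.048,-0.152,-0.04,0,0.085],[0.06,-0.19,-0.05,0,0.085]]}'; python3 -c "
from h import *
o=tool()[2];print(o['q'].round(1))"
```

```text
time: 2.52
ee_pos: [0.1751, 0.546, 0.1681]
tcp_rot: [172.9, 2.4, -178.7]
wrist_force: [0.6, 0.2, 1.7]
opening: 0.0848
grasp_force: 0.0
time: 2.93
ee_pos: [0.1186, 0.3501, 0.1917]
tcp_rot: [172.9, 2.4, -178.7]
wrist_force: [-0.7, -0.0, 1.0]
opening: 0.0852
grasp_force: 0.0
time: 3.35
ee_pos: [0.0766, 0.1907, 0.2248]
tcp_rot: [175.1, 1.4, -178.5]
wrist_force: [0.4, 0.9, 0.4]
opening: 0.0847
grasp_force: 0.0
[ 67.2 -48.5 -31.2 102.3   0.7  65.7]
```

```bash
python3 -m pendant '{"increments": [[0.02,-0.04,0,0,0.085],[0.04,-0.08,0,0,0.085],[0.06,-0.12,0,0,0.085],[0.08,-0.16,0,0,0.085],[0.1,-0.2,0,0,0.085]]}'; python3 -c "
from h import *
o=tool()[2];print(o['q'].round(1))"
```

```text
time: 3.77
ee_pos: [0.0559, 0.1662, 0.2615]
tcp_rot: [176.9, 0.8, -178.5]
wrist_force: [-0.2, 0.4, -0.2]
opening: 0.0848
grasp_force: 0.0
[ 70.9 -48.5 -26.6 108.7   0.4  69.4]
```

```bash
python3 -m pendant '{"increments": [[0.012,-0.04,0.015,0,0.085],[0.024,-0.08,0.03,0,0.085],[0.036,-0.12,0.045,0,0.085],[0.048,-0.16,0.06,0,0.085],[0.06,-0.2,0.075,0,0.085]]}';  python3 -m pendant '{"increments": [[0.012,-0.04,0.015,0,0.085],[0.024,-0.08,0.03,0,0.085],[0.036,-0.12,0.045,0,0.085],[0.048,-0.16,0.06,0,0.085]]}'; python3 -c "
from h import *
o=tool()[2];print(o['q'].round(1))"
```

```text
time: 4.18
ee_pos: [0.0694, 0.142, 0.2584]
tcp_rot: [179.2, -0.5, -178.4]
wrist_force: [-0.7, -0.0, 0.5]
opening: 0.0854
grasp_force: 0.0
time: 4.52
ee_pos: [0.0965, 0.1015, 0.2582]
tcp_rot: [-179.3, -2.2, -178.4]
wrist_force: [0.4, 0.1, 0.1]
opening: 0.0851
grasp_force: 0.0
[ 44.6 -48.5 -27.  113.6   1.   43. ]
```

```bash
cat >> h.py <<'E'
def d(*P):
    p,r,o=tool();print("pos",p.round(4),"rot",o["tcp_rot"].round(1),"q",o["q"].round(1),"t",o["time"])
    for P_ in P: print(P_,"->",r.inv().apply(np.array(P_)-p).round(4))
E
python3 -c "
from h import *
d((.396,.2905,.16),(.396,.2905,.0925))"
```

```text
pos [0.0965 0.1015 0.2582] rot [-179.3   -2.2 -178.4] q [ 44.6 -48.5 -27.  113.6   1.   43. ] t 4.5167
(0.396, 0.2905, 0.16) -> [-0.3083  0.1816  0.0841]
(0.396, 0.2905, 0.0925) -> [-0.3109  0.1825  0.1515]
```

```bash
python3 -m pendant '{"increments": [[-0.034,0.02,0.009,-6,0.085],[-0.068,0.04,0.018,-12,0.085],[-0.102,0.06,0.027,-17.3,0.085],[-0.136,0.08,0.036,-17.3,0.085],[-0.17,0.1,0.045,-17.3,0.085]]}' 25 >/dev/null;python3 -c "
from h import *
d((.396,.2905,.16),(.396,.2905,.0925))"
```

```text
pos [0.2635 0.206  0.2049] rot [-180.    -2.3 -161.2] q [ 37.5 -23.3 -20.3  95.2   0.7  18.6] t 4.9333
(0.396, 0.2905, 0.16) -> [-0.1544  0.0372  0.0387]
(0.396, 0.2905, 0.0925) -> [-0.1571  0.0372  0.1062]
```

```bash
python3 -m pendant '{"increments": [[-0.038,0.01,0.01,0,0.085],[-0.077,0.02,0.02,0,0.085],[-0.116,0.03,0.03,0,0.085],[-0.1544,0.0372,0.0387,0,0.085],[-0.1544,0.0372,0.0387,0,0.085]]}' >/dev/null;python3 -c "
from h import *
d((.396,.2905,.0925))
t=bot.camera('top')[190:290,225:335];s=bot.camera('side')[165:255,285:375]
c=np.zeros((400,800,3),np.uint8);c[:,:440]=cv2.resize(t,(440,400),interpolation=2);c[:360,440:]=cv2.resize(s,(360,360),interpolation=2)
cv2.imwrite('pics/k1.png',cv2.convertScaleAbs(c,alpha=1.5))"
```

```text
pos [0.3977 0.2915 0.1549] rot [-179.8   -2.7 -161.2] q [35.9 -1.1 -7.4 86.3  0.6 17.1] t 5.35
(0.396, 0.2905, 0.0925) -> [-0.001  -0.0002  0.0625]
```

View pics/k1.png

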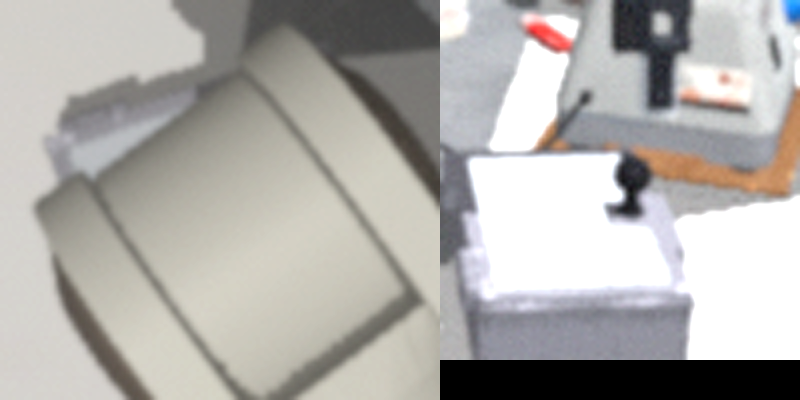

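```bash
python3 -c "
from h import *
p,r,o=tool()
for y in(-.05,-.043,0,.043,.05):
    a=r.apply([0,y,.012])+p; print(y,a.round(3),proj('side',a)[0].round(1), (proj('side',a)[0]-[285,165])*4+[440,0])
k=proj('side',[.396,.2905,.0865])[0];print((k-[285,165])*4+[440,0])"
```

```text
-0.05 [0.41  0.242 0.147] [332.3 176.2] [629.39581132  44.81526457]
-0.043 [0.408 0.249 0.147] [332.9 177.3] [631.48091937  49.07343659]
0 [0.394 0.29  0.147] [336.2 184.1] [644.88933588  76.46785037]
0.043 [0.38  0.33  0.147] [339.9 191.5] [659.42195381 106.1825278 ]
0.05 [0.378 0.337 0.147] [340.5 192.8] [661.90370817 111.259383  ]
[634.86884291 170.35538829]
```

```bash
python3 -m pendant '{"increments": [[-0.001,0,0.035,0,0.085],[-0.001,0,0.0625,0,0.085],[-0.001,0,0.0625,0,0.04],[-0.001,0,0.0625,0,0.015],[-0.001,0,0.0625,0,0.015]]}' 25;  python3 -m pendant '{"increments": [[0,0,0,0,0.015],[0,0,0,0,0.015],[0,0,0,0,0.015],[0,0,0,0,0.015]]}'; python3 -c "
from h import *
d()"
```

```text
time: 5.87
ee_pos: [0.3931, 0.2901, 0.1015]
tcp_rot: [180.0, -2.1, -161.1]
wrist_force: [-0.1, 0.2, -0.2]
opening: 0.051
grasp_force: 0.0
time: 6.2
ee_pos: [0.3935, 0.2908, 0.1012]
tcp_rot: [179.9, -2.1, -161.1]
wrist_force: [-1.8, -1.0, 8.7]
opening: 0.0221
grasp_force: 24.1
pos [0.3935 0.2908 0.1012] rot [ 179.9   -2.1 -161.1] q [ 36.1  -1.6 -13.8  79.7   0.7  17.2] t 6.2
```

```bash
python3 -m pendant '{"increments": [[0,0,0,0,0.04],[0,0,0.0085,0,0.04],[0,0,0.0085,0,0.015],[0,0,0.0085,0,0.015],[0,0,0.0085,0,0.015]]}' 25;  python3 -m pendant '{"increments": [[0,0,0,0,0.015],[0,0,0,0,0.015]]}'; python3 -c "
from h import *
d()"
```

```text
time: 6.62
ee_pos: [0.3923, 0.2898, 0.0903]
tcp_rot: [-180.0, -2.3, -161.1]
wrist_force: [-0.4, -1.7, 0.4]
opening: 0.0223
grasp_force: 24.5
time: 6.78
ee_pos: [0.3924, 0.2899, 0.0906]
tcp_rot: [-180.0, -2.3, -161.1]
wrist_force: [-1.4, -0.8, 0.5]
opening: 0.0219
grasp_force: 24.5
pos [0.3924 0.2899 0.0906] rot [-180.    -2.3 -161.1] q [ 36.1  -1.3 -14.8  78.7   0.6  17.2] t 6.7833
```

```bash
python3 -m pendant '{"increments": [[-0.006,0,-0.018,0,0.015],[-0.0153,0,-0.0344,0,0.015],[-0.027,0,-0.049,0,0.015],[-0.0413,0,-0.0615,0,0.015],[-0.0574,0,-0.0713,0,0.015]]}' 28;  python3 -m pendant '{"increments": [[-0.0176,0,-0.0067,0,0.015],[-0.0361,0,-0.0106,0,0.015],[-0.055,0,-0.0107,0,0.015],[-0.0736,0,-0.008,0,0.015],[-0.0916,0,-0.002,0,0.015]]}'; python3 -c "
from h import *
d()
for n,(y,x) in dict(top=(150,190),side=(135,235)).items(): cv2.imwrite('pics/l_%s.png'%n,bot.camera(n))
t=cv2.imread('pics/l_top.png')[170:290,215:335];s=cv2.imread('pics/l_side.png')[140:260,270:390]
cv2.imwrite('pics/l1.png',cv2.convertScaleAbs(np.hstack([cv2.resize(t,(400,400),interpolation=2),cv2.resize(s,(400,400),interpolation=2)]),alpha=1.5))"
```

```text
time: 7.2
ee_pos: [0.45, 0.3099, 0.161]
tcp_rot: [180.0, -2.2, -161.1]
wrist_force: [-1.2, 1.2, -1.8]
opening: 0.0221
grasp_force: 27.5
time: 7.62
ee_pos: [0.5376, 0.34, 0.1593]
tcp_rot: [180.0, -2.1, -161.1]
wrist_force: [-1.2, 0.6, 0.2]
opening: 0.022
grasp_force: 27.9
pos [0.5376 0.34   0.1593] rot [ 180.    -2.1 -161.1] q [32.1 18.1 14.5 88.5  0.5 13.2] t 7.6167
```

View pics/l1.png

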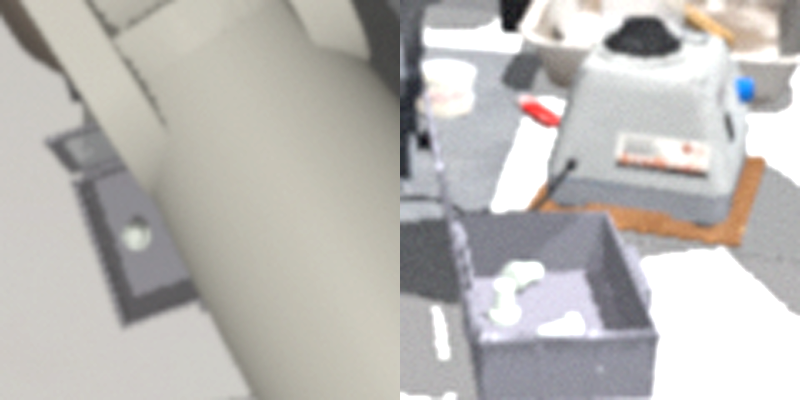

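```bash
python3 -m pendant '{"increments": [[-0.006,0,0.0025,0,0.015],[-0.011,0,0.006,0,0.015],[-0.011,0,0.006,0,0.04],[-0.011,0,0.006,0,0.085],[-0.011,0,0.006,0,0.085]]}' 28;  python3 -m pendant '{"increments": [[0,0,-0.02,0,0.085],[0,0,-0.05,0,0.085],[0,0,-0.08,0,0.085],[0,0,-0.11,0,0.085],[0,0,-0.11,0,0.085]]}'; python3 -c "
from h import *
d((.3749,.2832,.16))
cv2.imwrite('pics/l2s.png',bot.camera('side'))"
```

```text
time: 8.13
ee_pos: [0.546, 0.3424, 0.1514]
tcp_rot: [-180.0, -2.3, -161.1]
wrist_force: [0.0, 1.0, 0.3]
opening: 0.0574
grasp_force: 0.0
time: 8.55
ee_pos: [0.5509, 0.3444, 0.2684]
tcp_rot: [179.9, -1.8, -161.1]
wrist_force: [-0.1, 0.2, 0.8]
opening: 0.0851
grasp_force: 0.0
pos [0.5509 0.3444 0.2684] rot [ 179.9   -1.8 -161.1] q [ 31.8  21.9  31.5 101.4   0.5  12.9] t 8.55
(0.3749, 0.2832, 0.16) -> [ 0.1829 -0.0012  0.1142]
```

```bash
python3 - <<'E'
from h import *
D=[(5.009,10.039,95.099,.5498,.2556),(50.75,70.32,108.0,.8131,.2295),(56.3,70.7,97,.8947,.1565),(29.3,27.4,80.5,.7785,.1439),(-48.5,-26.6,108.7,.1753,.2615),(-1.3,-14.8,78.7,.4879,.0906),(21.9,31.5,101.4,.6497,.2684)]
D=np.array(D)
def fk(p,q2,q3,q4):
    r0,h,a,b,t,c=p;A=np.radians(q2);B=np.radians(q2+90-q3);C=np.radians(q2+90-q3+q4)
    return np.array([r0+a*np.sin(A)+b*np.sin(B)+t*np.sin(C)-c*np.cos(B),h+a*np.cos(A)+b*np.cos(B)+t*np.cos(C)+c*np.sin(B)])
f=lambda p:(fk(p,*D[:,:3].T)-D[:,3:].T).ravel()
s=least_squares(f,[0,.2,.43,.5,.4,0]);print(s.x.round(3),(f(s.x)*1000).round(1))
for q in((29.5,70.7,130.4),(10,70.7,130.4),(0,70.7,130.4),(40,70.7,110)):print(q,fk(s.x,*q).round(3),90-(q[0]-q[1]+q[2]))
E
```

```text
[0.    0.156 0.42  0.519 0.401 0.036] [-0.   0.   0.1 -0.1  0.   0.1 -0.1  0.2 -0.  -0.3  0.7  0.2 -0.4 -0.4]
(29.5, 70.7, 130.4) [0.579 0.49 ] 0.7999999999999972
(10, 70.7, 130.4) [0.434 0.664] 20.299999999999997
(0, 70.7, 130.4) [0.339 0.732] 30.299999999999997
(40, 70.7, 110) [0.772 0.38 ] 10.700000000000003
```

View pics/l2s.png

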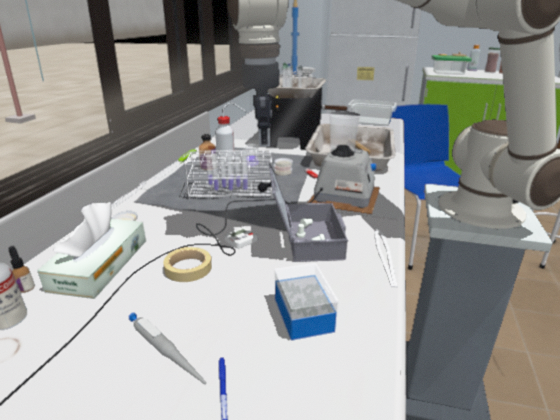

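```bash
python3 - <<'E'
import cv2,numpy as np
a=cv2.imread("pics/side0.png");b=cv2.imread("pics/l2s.png")
T=a[242:268,288:356]
m=cv2.matchTemplate(b[225:285,268:376],T,cv2.TM_CCOEFF_NORMED);_,v,_,l=cv2.minMaxLoc(m)
print(v,l,"expect",(20,17))
p=m[l[1],l[0]-1:l[0]+2];print(p, m[l[1]-1:l[1]+2,l[0]])
E
python3 -m pendant '{"increments": [[0.015,0,0,-6,0.085],[0.03,0,0,-13,0.085],[0.05,0,0,-20,0.085],[0.07,0,0,-27,0.085],[0.09,0,0,-34,0.085]]}'
python3 -c "
from h import *
d((.3749,.2832,.22))"
```

```text
0.7565820813179016 (18, 16) expect (20, 17)
[0.75433075 0.7565821  0.7515783 ] [0.71901613 0.7565821  0.75009835]
time: 9.02
ee_pos: [0.464, 0.3143, 0.2639]
tcp_rot: [178.7, -1.9, -126.8]
wrist_force: [-1.6, 0.2, 0.0]
opening: 0.0849
grasp_force: 0.0
pos [0.464  0.3143 0.2639] rot [ 178.7   -1.9 -126.8] q [ 33.9   8.9  15.2  98.6   0.6 -19.4] t 9.0167
(0.3749, 0.2832, 0.22) -> [0.0767 0.0517 0.0477]
```

```bash

python3 -m pendant '{"increments": [[0.015,0.01,0.01,-7,0.085],[0.03,0.02,0.02,-14,0.085],[0.05,0.03,0.03,-21,0.085],[0.07,0.04,0.04,-28,0.085],[0.0767,0.0517,0.0477,-35,0.085]]}' >/dev/null
python3 -m pendant '{"increments": [[0,0,0,-7,0.085],[0,0,0,-14,0.085],[0,0,0,-20.7,0.085],[0,0,0,-20.7,0.085]]}'
python3 -c "
from h import *
d((.3749,.2832,.12))
t=bot.camera('top');s=bot.camera('side');cv2.imwrite('pics/g_s.png',s);cv2.imwrite('pics/g_t.png',t)
t=t[170:290,215:335];s=s[175:275,275:375]
c=np.hstack([cv2.resize(t,(300,300),interpolation=2),cv2.resize(s,(500,500),interpolation=2)[:300*0+500]]) if 0 else None
c=np.zeros((500,800,3),np.uint8);c[:300,:300]=cv2.resize(t,(300,300),interpolation=2);c[:,300:]=cv2.resize(s,(500,500),interpolation=2)
cv2.imwrite('pics/g1.png',c)"
```

```text
time: 9.77
ee_pos: [0.3755, 0.2841, 0.2202]
tcp_rot: [177.7, -0.0, -71.1]
wrist_force: [-0.4, -0.5, -0.6]
opening: 0.0851
grasp_force: 0.0
pos [0.3755 0.2841 0.2202] rot [177.7  -0.  -71.1] q [ 36.7  -4.3  -3.3  93.2   0.7 -72.2] t 9.7667
(0.3749, 0.2832, 0.12) -> [ 0.0006 -0.0032  0.1002]
```

View pics/g1.png

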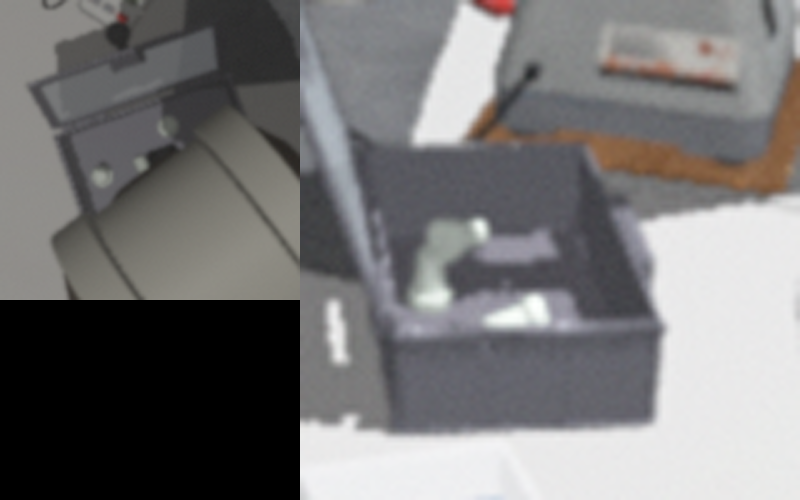

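```bash
python3 - <<'E'
from h import *
s=lambda u,v:(275+(u-300)/5,175+v/5)
t=lambda u,v:(215+u/2.5,170+v/2.5)
obs=[("side",(-.06,.095,0),s(655,420)),("side",(.06,.095,0),s(390,432)),("side",(-.06,.095,.056),s(660,328)),("side",(-.06,-.095,.056),s(586,148)),
("top",(.062,.095,.058),t(58,132)),("top",(.062,-.095,.058),t(232,80))]
def f(q):
    r=R.from_euler("z",q[2])
    return np.concatenate([(proj(n,r.apply(p)+[q[0],q[1],0])[0]-uv) for n,p,uv in obs])
r=least_squares(f,[.4,.3,.3],loss="soft_l1");q=r.x
print(q,np.degrees(q[2]));print(f(q).reshape(-1,2).round(1))
print(R.from_euler("z",q[2]).apply([-.0633,0,0])+[q[0],q[1],0])
E
```

```text
[0.4347102  0.3028427  0.28759117] 16.477760240065344
[[-0.2  1.1]
 [ 0.2 -0.6]
 [ 0.7 -1.8]
 [ 3.  -2.2]
 [-1.5 -0.7]
 [-0.1 -1.2]]
[0.37400993 0.28488809 0.        ]
```

```bash

python3 -m pendant '{"increments": [[0,-0.001,0.03,1.4,0.028],[0,-0.002,0.06,1.4,0.028],[0,-0.003,0.09,1.4,0.028],[0,-0.004,0.11,1.4,0.028],[0,-0.004,0.115,1.4,0.028]]}' 90
python3 -m pendant '{"increments": [[0,0,0,0,0.028]]}'
python3 -c "
from h import *
d((.3745,.284,.041))"
```

```text
time: 10.28
ee_pos: [0.3741, 0.283, 0.1021]
tcp_rot: [177.5, -0.2, -73.0]
wrist_force: [-1.4, -0.6, 0.6]
opening: 0.0281
grasp_force: 0.0
time: 10.37
ee_pos: [0.3749, 0.2836, 0.1046]
tcp_rot: [177.6, -0.1, -73.0]
wrist_force: [-0.6, 0.6, 0.5]
opening: 0.028
grasp_force: 0.0
pos [0.3749 0.2836 0.1046] rot [ 1.776e+02 -1.000e-01 -7.300e+01] q [ 36.7  -4.  -15.7  80.5   0.7 -70.3] t 10.3667
(0.3745, 0.284, 0.041) -> [-0.0006 -0.0024  0.0635]
```

```bash

python3 -m pendant '{"increments": [[0,-0.001,0.02,0,0.028],[0,-0.0015,0.035,0,0.028],[0,-0.002,0.05,0,0.028],[0,-0.0024,0.06,0,0.028],[0,-0.0024,0.0625,0,0.028]]}'
python3 -m pendant '{"increments": [[0,0,0,0,0.02],[0,0,0,0,0.005],[0,0,0,0,0.005],[0,0,0,0,0.005],[0,0,0,0,0.005]]}' 90
python3 -c "
from h import *
d()"
```

```text
time: 10.78
ee_pos: [0.3757, 0.2841, 0.0432]
tcp_rot: [177.8, -0.1, -72.9]
wrist_force: [-0.1, -0.1, -0.1]
opening: 0.0282
grasp_force: 0.0
time: 11.2
ee_pos: [0.3769, 0.2856, 0.0462]
tcp_rot: [178.0, 0.0, -72.8]
wrist_force: [-3.9, 2.5, 8.4]
opening: 0.0117
grasp_force: 87.1
pos [0.3769 0.2856 0.0462] rot [178.    0.  -72.8] q [ 36.8  -2.4 -20.8  73.5   0.7 -70.5] t 11.2
```

```bash

python3 -m pendant '{"increments": [[0,0,-0.003,0,0.005],[0,0,-0.009,0,0.005],[0,0,-0.018,0,0.005],[0,0,-0.03,0,0.005],[0,0,-0.043,0,0.005]]}' 100
python3 -m pendant '{"increments": [[0,0,-0.016,0,0.005],[0,0,-0.032,0,0.005],[0,0,-0.048,0,0.005],[0,0,-0.064,0,0.005],[0,0,-0.08,0,0.005]]}'
python3 -m pendant '{"increments": [[0,0,-0.016,0,0.005],[0,0,-0.032,0,0.005],[0,0,-0.048,0,0.005],[0,0,-0.06,0,0.005],[0,0,-0.066,0,0.005]]}'
python3 -c "
from h import *
d()
cv2.imwrite('pics/lift.png',np.hstack([bot.camera('side')[60:300,200:440],bot.camera('top')[130:300,190:360].copy()[:240].repeat(1,0) if 0 else cv2.resize(bot.camera('top')[120:300,180:360],(240,240))]))"
```

```text
time: 11.62
ee_pos: [0.377, 0.2845, 0.0874]
tcp_rot: [177.7, -0.1, -72.8]
wrist_force: [0.4, 0.0, -3.8]
opening: 0.0114
grasp_force: 97.1
time: 12.03
ee_pos: [0.3801, 0.2856, 0.1681]
tcp_rot: [177.8, -0.1, -72.8]
wrist_force: [0.7, 0.5, -3.2]
opening: 0.0112
grasp_force: 97.1
time: 12.45
ee_pos: [0.3829, 0.2867, 0.2349]
tcp_rot: [177.9, -0.0, -72.8]
wrist_force: [0.0, -0.6, -2.6]
opening: 0.0117
grasp_force: 97.1
pos [0.3829 0.2867 0.2349] rot [177.9  -0.  -72.8] q [ 36.5  -3.3  -0.7  94.6   0.7 -70.7] t 12.45
```

View pics/lift.png

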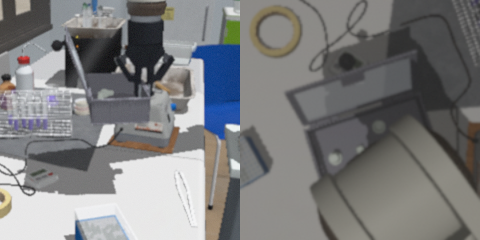

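```bash

python3 -m pendant '{"increments": [[0,0,-0.006,1,0.005],[0,0,-0.016,3,0.005],[0,0,-0.03,6,0.005],[0,0,-0.048,10,0.005],[0,0,-0.068,15,0.005]]}' 
python3 -m pendant '{"increments": [[0,0,-0.02,5,0.005],[0,0,-0.04,10,0.005],[0,0,-0.058,15,0.005],[0,0,-0.072,20,0.005],[0,0,-0.08,25,0.005]]}' 
python3 -m pendant '{"increments": [[0,0,0,5,0.005],[0,0,0,10,0.005],[0,0,0,15,0.005],[0,0,0,20,0.005],[0,0,0,25,0.005]]}'
python3 -m pendant '{"increments": [[0,0,0,5,0.005],[0,0,0,10,0.005],[0,0,0,15,0.005],[0,0,0,20,0.005],[0,0,0,25,0.005]]}'
python3 -c "
from h import *
d((.55,.5,.38))"
```

```text
time: 12.97
ee_pos: [0.3847, 0.2871, 0.2999]
tcp_rot: [177.7, -0.7, -88.1]
wrist_force: [0.5, 0.8, -4.0]
opening: 0.0111
grasp_force: 97.0
time: 13.38
ee_pos: [0.388, 0.2885, 0.3814]
tcp_rot: [178.4, -1.5, -113.1]
wrist_force: [-0.7, 0.5, -3.9]
opening: 0.0114
grasp_force: 97.2
time: 13.8
ee_pos: [0.3879, 0.2885, 0.3797]
tcp_rot: [179.1, -2.1, -138.1]
wrist_force: [-0.2, -1.0, -3.4]
opening: 0.0112
grasp_force: 96.9
time: 14.22
ee_pos: [0.388, 0.2885, 0.3798]
tcp_rot: [-179.9, -2.3, -163.1]
wrist_force: [0.9, -0.2, -4.1]
opening: 0.0116
grasp_force: 96.9
pos [0.388  0.2885 0.3798] rot [-179.9   -2.3 -163.1] q [ 36.3   2.8  21.9 111.3   0.7  19.4] t 14.2167
(0.55, 0.5, 0.38) -> [-0.2162  0.1554 -0.0091]
```

```bash

python3 -m pendant '{"increments": [[-0.016,0.012,0,3,0.005],[-0.035,0.025,-0.001,6,0.005],[-0.056,0.04,-0.002,10,0.005],[-0.078,0.056,-0.003,15,0.005],[-0.1,0.072,-0.004,20,0.005]]}' 
python3 -m pendant '{"increments": [[-0.014,0.02,-0.001,4,0.005],[-0.027,0.04,-0.002,6,0.005],[-0.038,0.057,-0.003,7,0.005],[-0.047,0.071,-0.004,7,0.005],[-0.055,0.082,-0.005,7,0.005]]}' 
python3 -c "
from h import *
d((.55,.5,.38))
p,r,o=tool();q=o['q'];a=np.radians(q[0]);rad=np.array([np.cos(a),np.sin(a),0])
w=p-r.apply([0,0,.401]);u=w-[0,0,.156];u/=np.linalg.norm(u);print('u',r.inv().apply(u).round(3),'rad',r.inv().apply(rad).round(3),'toolz',r.apply([0,0,1]).round(3))"
```

```text
time: 14.63
ee_pos: [0.4629, 0.3877, 0.3798]
tcp_rot: [-179.1, -2.1, 176.8]
wrist_force: [0.3, -0.1, -2.7]
opening: 0.0112
grasp_force: 97.8
time: 15.05
ee_pos: [0.514, 0.4601, 0.3645]
tcp_rot: [-178.8, -2.0, 170.1]
wrist_force: [1.8, 0.6, -5.0]
opening: 0.0117
grasp_force: 99.1
pos [0.514  0.4601 0.3645] rot [-178.8   -2.   170.1] q [ 41.5  40.6  70.4 122.    0.9  51.4] t 15.05
(0.55, 0.5, 0.38) -> [-0.028   0.0451 -0.0174]
u [-0.45   0.576 -0.682] rad [-0.623  0.781 -0.038] toolz [-0.039 -0.014 -0.999]
```

```bash

cat >> h.py <<'E'
def U():
    d();p,r,o=tool();q=o['q'];a=np.radians(q[0]);rad=np.array([np.cos(a),np.sin(a),0])
    w=p-r.apply([0,0,.401]);u=w-[0,0,.156];u/=np.linalg.norm(u);ub=r.inv().apply([0,0,1])
    print('u*.04',(.04*r.inv().apply(u)).round(3),'rad',(.04*r.inv().apply(rad)).round(3),'toolz',r.apply([0,0,1]).round(3),'f',o['wrist_force'].round(1),o['opening'])
    b=R.from_euler('z',90,degrees=True); # box axes: x=-tool y, y=tool... from grip
    bx=-r.apply([0,1,0]);by=-r.apply([1,0,0]);print('box x,y slope deg (z up)',np.degrees(np.arcsin([bx[2],by[2]])).round(1),'tilt',np.degrees(np.arccos(-r.apply([0,0,1])[2])).round(1),'bx',bx.round(2),'by',by.round(2))
E
python3 -m pendant '{"increments": [[-0.018,0.023,-0.027,0,0.005],[-0.036,0.046,-0.054,0,0.005],[-0.054,0.069,-0.081,0,0.005],[-0.072,0.092,-0.108,0,0.005],[-0.09,0.115,-0.135,0,0.005]]}' >/dev/null
python3 -c "
from h import *
U()"
```

```text
pos [0.5196 0.4641 0.3819] rot [ 1.788e+02 -1.000e-01  1.701e+02] q [ 41.4  39.4  70.8 120.5   0.9  51.3] t 15.4667
u*.04 [-0.019  0.024 -0.026] rad [-0.025  0.031  0.001] toolz [ 0.002  0.022 -1.   ] f [ 0.2 -0.2 -4.5] 0.011362499557931557
box x,y slope deg (z up) [-1.2 -0.1] tilt 1.2 bx [-0.17 -0.98 -0.02] by [ 0.99 -0.17 -0.  ]
```

```bash

python3 -m pendant '{"increments": [[-0.018,0.024,-0.026,0,0.005],[-0.036,0.048,-0.052,0,0.005],[-0.054,0.072,-0.078,0,0.005],[-0.072,0.096,-0.104,0,0.005],[-0.09,0.12,-0.13,0,0.005]]}' >/dev/null
python3 -m pendant '{"increments": [[-0.018,0.024,-0.026,0,0.005],[-0.036,0.048,-0.052,0,0.005],[-0.054,0.072,-0.078,0,0.005],[-0.072,0.096,-0.104,0,0.005],[-0.09,0.12,-0.13,0,0.005]]}' >/dev/null
python3 -c "
from h import *
U()"
```

```text
pos [0.53   0.4783 0.3948] rot [175.6   2.3 170. ] q [ 41.7  38.4  70.7 117.5   0.9  51.7] t 16.3
u*.04 [-0.019  0.025 -0.025] rad [-0.025  0.031  0.003] toolz [ 0.053  0.068 -0.996] f [ 0.  -0.3 -3.4] 0.011516739362577218
box x,y slope deg (z up) [-4.4  2.3] tilt 4.9 bx [-0.17 -0.98 -0.08] by [ 0.98 -0.17  0.04]
```

```bash

python3 -m pendant '{"increments": [[-0.019,0.025,-0.025,0,0.005],[-0.038,0.05,-0.05,0,0.005],[-0.057,0.075,-0.075,0,0.005],[-0.076,0.1,-0.1,0,0.005],[-0.095,0.125,-0.125,0,0.005]]}' >/dev/null
python3 -m pendant '{"increments": [[-0.019,0.025,-0.025,0,0.005],[-0.038,0.05,-0.05,0,0.005],[-0.057,0.075,-0.075,0,0.005],[-0.076,0.1,-0.1,0,0.005],[-0.095,0.125,-0.125,0,0.005]]}' >/dev/null
python3 -m pendant '{"increments": [[-0.02,0.026,-0.023,0,0.005],[-0.04,0.052,-0.046,0,0.005],[-0.06,0.078,-0.069,0,0.005],[-0.08,0.104,-0.092,0,0.005],[-0.1,0.13,-0.115,0,0.005]]}' >/dev/null
python3 -m pendant '{"increments": [[-0.02,0.026,-0.023,0,0.005],[-0.04,0.052,-0.046,0,0.005],[-0.06,0.078,-0.069,0,0.005],[-0.08,0.104,-0.092,0,0.005],[-0.1,0.13,-0.115,0,0.005]]}' >/dev/null
python3 -c "
from h import *
U()"
```

```text
pos [0.5539 0.5023 0.434 ] rot [168.5   7.8 169.3] q [ 41.9  35.9  70.7 111.    0.9  51.9] t 17.9667
u*.04 [-0.021  0.027 -0.021] rad [-0.024  0.03   0.01 ] toolz [ 0.167  0.171 -0.971] f [ 0.6 -0.5 -3.5] 0.011501156966418328
box x,y slope deg (z up) [-11.4   7.8] tilt 13.8 bx [-0.16 -0.97 -0.2 ] by [ 0.97 -0.18  0.14]
```

```bash

for i in 1; do
python3 -m pendant '{"increments": [[-0.021,0.027,-0.021,0,0.005],[-0.042,0.054,-0.042,0,0.005],[-0.063,0.081,-0.063,0,0.005],[-0.084,0.108,-0.084,0,0.005],[-0.105,0.135,-0.105,0,0.005]]}' >/dev/null
python3 -m pendant '{"increments": [[-0.021,0.027,-0.02,0,0.005],[-0.042,0.054,-0.04,0,0.005],[-0.063,0.081,-0.06,0,0.005],[-0.084,0.108,-0.08,0,0.005],[-0.105,0.135,-0.1,0,0.005]]}' >/dev/null
python3 -m pendant '{"increments": [[-0.022,0.028,-0.018,0,0.005],[-0.044,0.056,-0.036,0,0.005],[-0.066,0.084,-0.054,0,0.005],[-0.088,0.112,-0.072,0,0.005],[-0.11,0.14,-0.09,0,0.005]]}' >/dev/null
python3 -m pendant '{"increments": [[-0.022,0.028,-0.018,0,0.005],[-0.044,0.056,-0.036,0,0.005],[-0.066,0.084,-0.054,0,0.005],[-0.088,0.112,-0.072,0,0.005],[-0.11,0.14,-0.09,0,0.005]]}' >/dev/null
python3 -m pendant '{"increments": [[-0.023,0.029,-0.016,0,0.005],[-0.046,0.058,-0.032,0,0.005],[-0.069,0.087,-0.048,0,0.005],[-0.092,0.116,-0.064,0,0.005],[-0.115,0.145,-0.08,0,0.005]]}' >/dev/null
done
python3 -c "
from h import *
U()
cv2.imwrite('pics/t1.png',np.hstack([bot.camera('side')[0:300,0:400],bot.camera('top')[0:300,50:450]]))"
```

```text
pos [0.5977 0.5369 0.4858] rot [158.5  14.9 167.1] q [ 41.6  33.8  70.7 101.    1.1  51.9] t 20.05
u*.04 [-0.023  0.029 -0.015] rad [-0.022  0.028  0.017] toolz [ 0.314  0.304 -0.899] f [ 0.3 -0.2 -4. ] 0.011419386224863342
box x,y slope deg (z up) [-20.7  14.9] tilt 25.9 bx [-0.12 -0.93 -0.35] by [ 0.94 -0.22  0.26]
```

View pics/t1.png

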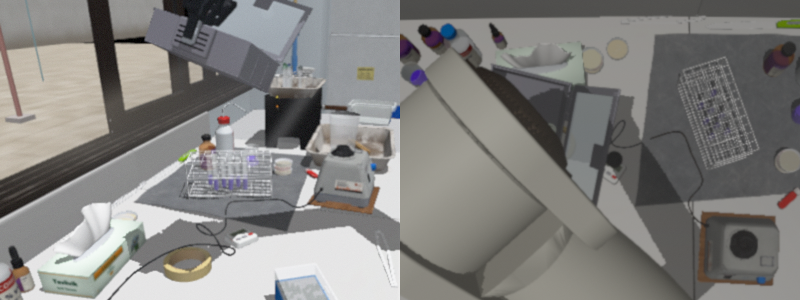

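```bash

python3 -m pendant '{"increments": [[-0.024,0.028,-0.015,0,0.005],[-0.048,0.056,-0.03,0,0.005],[-0.072,0.084,-0.045,0,0.005],[-0.096,0.112,-0.06,0,0.005],[-0.12,0.14,-0.075,0,0.005]]}' >/dev/null
python3 -m pendant '{"increments": [[-0.024,0.028,-0.014,0,0.005],[-0.048,0.056,-0.028,0,0.005],[-0.072,0.084,-0.042,0,0.005],[-0.096,0.112,-0.056,0,0.005],[-0.12,0.14,-0.07,0,0.005]]}' >/dev/null
python3 -m pendant '{"increments": [[-0.025,0.029,-0.012,0,0.005],[-0.05,0.058,-0.024,0,0.005],[-0.075,0.087,-0.036,0,0.005],[-0.1,0.116,-0.048,0,0.005],[-0.125,0.145,-0.06,0,0.005]]}' >/dev/null
python3 -m pendant '{"increments": [[-0.025,0.029,-0.01,0,0.005],[-0.05,0.058,-0.02,0,0.005],[-0.075,0.087,-0.03,0,0.005],[-0.1,0.116,-0.04,0,0.005],[-0.125,0.145,-0.05,0,0.005]]}' >/dev/null
python3 -c "
from h import *
U()"
```

```text
pos [0.6447 0.5536 0.5375] rot [149.5  20.7 164.2] q [40.1 32.5 70.7 92.   1.8 50.9] t 21.8167
u*.04 [-0.025  0.03  -0.009] rad [-0.021  0.025  0.024] toolz [ 0.431  0.405 -0.806] f [ 0.   0.5 -4.2] 0.011662254661454386
box x,y slope deg (z up) [-28.3  20.7] tilt 36.2 bx [-0.06 -0.88 -0.47] by [ 0.9  -0.26  0.35]
```

```bash
python3 -c "
from h import *
d((.70,.22,.47))"
```

```text
pos [0.6447 0.5536 0.5375] rot [149.5  20.7 164.2] q [40.1 32.5 70.7 92.   1.8 50.9] t 21.8167
(0.7, 0.22, 0.47) -> [-0.1112 -0.3214 -0.0566]
```

```bash

python3 -m pendant '{"increments": [[-0.003,-0.009,-0.002,0,0.005],[-0.009,-0.026,-0.005,0,0.005],[-0.018,-0.05,-0.009,0,0.005],[-0.028,-0.08,-0.014,0,0.005],[-0.039,-0.112,-0.02,0,0.005]]}' >/dev/null
python3 -m pendant '{"increments": [[-0.011,-0.032,-0.006,0,0.005],[-0.022,-0.064,-0.012,0,0.005],[-0.033,-0.096,-0.018,0,0.005],[-0.043,-0.124,-0.024,0,0.005],[-0.053,-0.152,-0.028,0,0.005]]}' >/dev/null
python3 -m pendant '{"increments": [[-0.008,-0.022,-0.003,0,0.005],[-0.014,-0.04,-0.005,0,0.005],[-0.018,-0.05,-0.008,0,0.005],[-0.0195,-0.0575,-0.009,0,0.005],[-0.0195,-0.0575,-0.009,0,0.005]]}'
python3 -c "
from h import *
U()
t=bot.camera('top');cv2.imwrite('pics/v1t.png',t)
cv2.imwrite('pics/v1.png',cv2.convertScaleAbs(cv2.resize(t[60:260,270:470],(600,600),interpolation=2),alpha=1.5))"
```

```text
time: 23.07
ee_pos: [0.7004, 0.2189, 0.4703]
tcp_rot: [149.5, 20.7, 164.1]
wrist_force: [-0.5, 0.2, -3.6]
opening: 0.0114
grasp_force: 99.4
pos [0.7004 0.2189 0.4703] rot [149.5  20.7 164.1] q [10.9  7.4 29.2 79.9 18.4 26.5] t 23.0667
u*.04 [-0.033  0.019 -0.013] rad [-0.033  0.009  0.02 ] toolz [ 0.432  0.404 -0.806] f [-0.5  0.2 -3.6] 0.011419542431744985
box x,y slope deg (z up) [-28.3  20.7] tilt 36.3 bx [-0.06 -0.88 -0.47] by [ 0.9  -0.26  0.35]
```

View pics/v1.png

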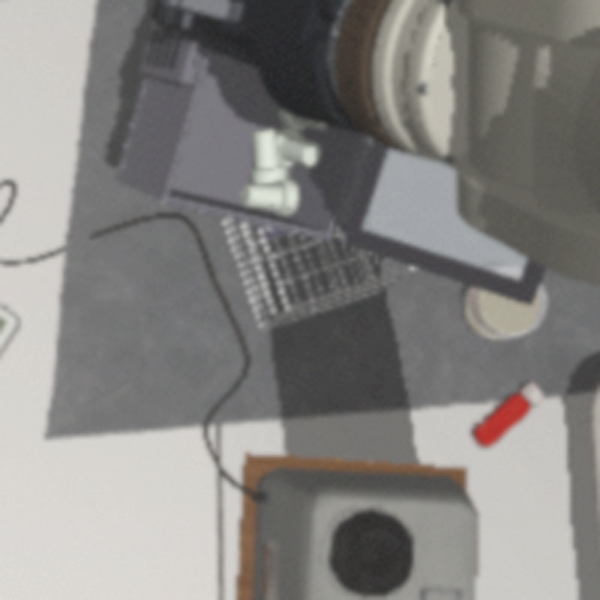

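```bash
cat >> h.py <<'E'
def box2img(pts,n='top',crop=(270,60),s=3):
    p,r,o=tool();out=[]
    for x,y,z in pts:
        w=p+r.apply([-y,-(x+.0633),-(z-.046)]);out.append((w.round(3),((proj(n,w)[0]-crop)*s).round(0)))
    return out
E
python3 -c "
from h import *
for a in box2img([(.057,-.092,.003),(.057,.092,.003),(-.057,-.092,.003),(.06,-.095,.056),(-.06,-.095,.056),(.06,.095,.056),(-.06,.095,.056),(.04,-.08,.012),(.02,-.08,.012),(.04,-.05,.012),(0,-.08,.012)]): print(*a)"
```

```text
[0.628 0.155 0.346] [269. 213.]
[0.794 0.108 0.411] [365. -93.]
[0.636 0.255 0.4  ] [116. 177.]
[0.603 0.132 0.387] [324. 238.]
[0.61  0.237 0.444] [157. 200.]
[0.774 0.083 0.454] [434. -96.]
[0.781 0.189 0.511] [ 265. -169.]
[0.636 0.163 0.366] [262. 192.]
[0.638 0.181 0.375] [236. 185.]
[0.663 0.156 0.376] [277. 143.]
[0.639 0.199 0.385] [210. 179.]
```

```bash
cat >> h.py <<'E'
def blobs(save=None):
    t=bot.camera('top')
    if save: cv2.imwrite(save,t)
    C=box2img([(.057,-.092,.003),(.057,.0,.003),(-.03,0,.003),(-.057,-.092,.003),(.06,-.095,.05),(.06,0,.05),(-.03,0,.05)],crop=(0,0),s=1)
    H=cv2.convexHull(np.array([c[1] for c in C],np.float32).astype(int));M=np.zeros(t.shape[:2],np.uint8);cv2.fillConvexPoly(M,H,255)
    # floor-plane (z=12mm) coordinates of every bright pixel via homography
    g=[(x,y) for x in(-.05,.05) for y in(-.09,0)]
    Hm=cv2.findHomography(np.array([c[1] for c in box2img([(x,y,.011) for x,y in g],crop=(0,0),s=1)]),np.array(g))[0]
    g_=t.astype(int);w=((g_.min(2)>115)&(M>0)).astype(np.uint8)
    n,L,S,c=cv2.connectedComponentsWithStats(w)
    for i in range(1,n):
        if S[i,4]>4:
            m=np.argwhere(L==i)[:,::-1].astype(np.float32);b=cv2.perspectiveTransform(m[None],Hm)[0]*1000
            print('blob',c[i].round(1),S[i,4],'box xy mm',b.mean(0).round(),b.min(0).round(),b.max(0).round())
    return t
E
python3 -c "
from h import *
t=blobs()
for v in range(96,134,2): print(' '.join('%3d'%x for x in t[v,344:384:2].min(1)))"
python3 -m pendant '{"increments": [[0,0,0,-3,0.005],[0,0,0,-7,0.005],[0,0,0,-12,0.005],[0,0,0,-17,0.005],[0,0,0,-21,0.005]]}' >/dev/null
python3 -m pendant '{"increments": [[0,0,0,-3,0.005],[0,0,0,-4,0.005],[0,0,0,-4,0.005],[0,0,0,-4,0.005],[0,0,0,-4,0.005]]}' >/dev/null
python3 -m pendant '{"increments": [[0,0,0,0,0.005],[0,0,0,0,0.005],[0,0,0,0,0.005],[0,0,0,0,0.005],[0,0,0,0,0.005]]}' >/dev/null
python3 -c "
from h import *
U();t=blobs()"
```

```text
blob [358.9 112.2] 126 box xy mm [ 37. -59.] [ 25. -74.] [ 51. -45.]
blob [371.9 111.3] 21 box xy mm [ 65. -52.] [ 60. -56.] [ 69. -47.]
blob [360.2 124.8] 97 box xy mm [ 49. -80.] [ 31. -87.] [ 66. -71.]
 80  73  53  48  47  48  48  48  47  49  42  29  26  25  27  27  28  30  34  26
 81  81  66  50  49  48  47  49  49  56  68  63  41  29  27  25  26  26  32  29
 80  80  80  73  62  55  49  48  48  51  64  76  67  58  53  46  38  30  29  28
 81  80  80  80  81  78  71  68  69  55  61  69  75  63  54  54  61  48  38  33
 81  80  81  80  79  93 120 135 123  88  82  78  73  56  45  43  46  45  44  44
 80  80  81  81  80  97 132 145 132 121 110  86  78  70  55  45  44  44  44  44
 81  81  80  80  80  97 132 146 136 119 111 109 105 100  97  78  52  44  43  45
 82  82  80  81  81  95 131 146 139 110 102 105 107 119 136 108  65  45  43  44
 81  82  81  80  77  91 130 146 140 118 102  92  98 121 137 111  61  44  46  44
 80  81  80  80  78  87 127 145 142 119 117  97  69  88 123  91  47  45  44  44
 81  80  81  80  79  87 113 122 131 131 113  75  62  63  65  52  44  45  44  45
 81  81  81  81
[... 306 characters left out ...]
75  78  81  87 117 137 141 141 142 140 125 140 114  66  62  60  60  47  44  47
 49  52  60  72  96 106 112 118 110 114 120 129 102  61  61  62  61  56  46  50
 76  71  59  55  50  51  54  67  80  92 105 103  74  62  62  61  61  59  47  46
 80  87  74  81  75  70  64  55  52  57  64  64  61  61  61  61  62  61  51  48
pos [0.7003 0.2198 0.4705] rot [ 160.8   31.4 -170.6] q [11.   7.5 29.2 79.9 18.4  1.5] t 24.4167
u*.04 [-0.038  0.003 -0.013] rad [-0.034 -0.006  0.02 ] toolz [ 0.432  0.405 -0.806] f [ 0.4  0.5 -2.8] 0.011520509291547722
box x,y slope deg (z up) [-16.3  31.4] tilt 36.3 bx [ 0.32 -0.9  -0.28] by [0.84 0.14 0.52]
blob [398.9  76.4] 8 box xy mm [ 92. -51.] [ 90. -55.] [ 92. -45.]
```

```bash

python3 -m pendant '{"increments": [[0,0,0,3,0.005],[0,0,0,7,0.005],[0,0,0,12,0.005],[0,0,0,15,0.005],[0,0,0,16,0.005]]}' >/dev/null
python3 -m pendant '{"increments": [[0,0,0,0,0.005],[0,0,0,0,0.005],[0,0,0,0,0.005]]}' >/dev/null
python3 -c "
from h import *
U();t=blobs('pics/w.png')
for a in box2img([(.057,-.092,.003),(.057,0,.003),(.06,-.095,.056),(-.06,-.095,.056)],crop=(0,0),s=1): print(*a)
for v in range(86,136,2): print(v,' '.join('%3d'%x for x in t[v,346:396:2].min(1)))"
```

```text
pos [0.7003 0.2199 0.4706] rot [152.9  25.1 172.8] q [11.   7.5 29.2 79.9 18.4 17.4] t 25.1333
u*.04 [-0.036  0.013 -0.013] rad [-0.034  0.004  0.02 ] toolz [ 0.432  0.405 -0.806] f [-0.6 -0.  -4.2] 0.011576180875481155
box x,y slope deg (z up) [-24.4  25.1] tilt 36.3 bx [ 0.08 -0.91 -0.41] by [ 0.9  -0.11  0.42]
blob [364.8 113.4] 142 box xy mm [ 39. -76.] [ 27. -89.] [ 60. -61.]
[0.646 0.139 0.347] [368. 122.]
[0.728 0.128 0.386] [378.  71.]
[0.62  0.115 0.387] [387. 129.]
[0.611 0.224 0.437] [330. 127.]
86  49  49  48  48  47  37  28  23  27  25  27  27  24  25  30  34  34  45  34  33  35  34  41  43  80
88  48  49  48  48  46  44  29  27  25  24  26  27  27  24  30  31  31  42  37  33  31  33  40  43  79
90  48  49  49  49  49  46  36  26  26  25  26  25  26  25  27  33  32  32  38  33  29  33  42  42  75
92  49  47  48  47  47  49  46  29  24  25  25  28  25  26  25  30  31  28  34  29  30  32  40  42  65
94  53  47  48  49  50  49  46  43  31  26  28  25  25  24  25  27  30  29  28  32  30  30  34  43  56
96  74  53  48  48  48  48  47  52  54  46  28  26  27  22  25  27  29  3
[... 1304 characters left out ...]
  51  58  59  57  55  56  73  80  59  46  42  43  42  44  43  44  46  47  47
124  48  47  49  49  48  47  47  47  45  46  47  47  48  50  46  43  44  44  42  42  43  45  55  56  49
126  72  68  67  62  62  61  57  57  55  56  58  58  57  56  53  51  48  45  43  45  43  47  60  58  50
128  85  88  78  72  78  72  71  66  72  71  73  71  78  84  85  78  76  55  46  47  44  48  57  62  47
130  94  90  89  76  92  57  67  55  64  76  76  79  81  68  67  73  66  54  51  56  55  48  52  63  54
132  95  91 114  76  89  67  61  60  63  78  73  72  58  65  61  55  61  62  60  58  70  60  42  51  74
134 101  77 103  96  77  94  56  61  61  67  77  63  50  55  66  64  62  48  52  56  67  62  49  53  78
```

```bash
python3 -c "
from h import *
for z in(.011,.03):
    g=[(x,y) for x in(-.05,.05) for y in(-.09,0)]
    H=cv2.findHomography(np.array([c[1] for c in box2img([(x,y,z) for x,y in g],crop=(0,0),s=1)]),np.array(g))[0]
    print(z,(cv2.perspectiveTransform(np.array([[(361,98),(370,100),(380,104),(379,107),(359,104),(358,118),(373,118)]],np.float32),H)[0]*1000).round())
"
```

```text
0.011 [[ 24. -49.]
 [ 45. -51.]
 [ 70. -57.]
 [ 69. -63.]
 [ 22. -60.]
 [ 26. -85.]
 [ 60. -84.]]
0.03 [[ 11. -47.]
 [ 31. -49.]
 [ 55. -55.]
 [ 54. -60.]
 [  9. -58.]
 [ 12. -82.]
 [ 45. -81.]]
```

```bash

python3 -m pendant '{"increments": [[0,0,0,0,0.005],[0,0,0,0,0.005],[0,0,0,0,0.005],[0,0,0,0,0.005],[0,0,0,0,0.005]]}'
python3 -c "
from h import *
t=blobs();print(abs(bot.get_obs()['qd']).max());print(bot.job_done())"
```

```text
time: 25.6
ee_pos: [0.7003, 0.2199, 0.4705]
tcp_rot: [152.8, 25.1, 172.7]
wrist_force: [0.0, 0.0, -4.0]
opening: 0.0114
grasp_force: 99.3
blob [364.8 113.5] 148 box xy mm [ 39. -76.] [ 26. -89.] [ 60. -60.]
0.19557307613061978
the job is handed in; nothing more can be done
None
```

I handed the job in at 25.7 s with the lid open and the box held still in the air, tilted about 36° towards its back-right corner next to the rack; in the last image the visible stoppers sat in that corner, but the arm's shadow kept me from counting all four.

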